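Clear the jar and flip the medicine box open

TASK

Open the wider of the two white medicine boxes. First, with its lid still shut, push the pill jar that stands behind it sideways along the counter until it is wholly past one end of the box (keep it upright and on the counter, never lift it); then push the lid up and over with the fingertips until it falls back and stays fully open by itself, and move clear. Grip nothing, keep the lid off the jar, and leave the narrower box shut and everything else where it stands.

Things in the scene. Friction and masses are not known exactly. Their poses are not given: they have to be found in the camera images.
- wide: the wider box, white plastic, fixed to the counter, the one to open: 100 mm deep (its x), 150 mm wide (its y), 75 mm high shut. Lower part 35 mm high, deep lid 40 mm high, same outline. Origin: centre of the underside; its x points from the front (towards the robot) to the back where the hinge is, z up. Turned up to 0.35 rad from straight ahead
- wide_lid (a joint): angle of the wider box's lid, rad: 0 shut, 1.9 fully open at its stop. The lid weighs about 0.15 kg and turns freely with light damping: below about 1.1 rad gravity shuts it, above that it drops fully open. Open, it leans out over the counter up to about 70 mm behind the box and down to 20 mm above the counter
- wide_hinge (a point): middle of the hinge line of the wider box's lid: at the rear edge, 50 mm behind the box's origin and 35 mm up; the hinge runs along the box's y
- wide_front (a point): middle of the upper front edge of the wider box's lid, moving with it; shut: 50 mm in front of the box's origin, 75 mm up. The lid's front wall is flat and upright, 35 to 75 mm above the counter; pushed backwards near its top (a few newtons) it turns the lid up about the hinge. At the middle of its lower edge is a small lip, 45 mm wide, 8 mm out, 4 mm thick, underside 36 mm up
- jar: the closed white pill jar, loose: round, 56 mm across the body, narrower neck under a screw cap, 55 mm high, about 0.12 kg, 12 to 24 mm behind the wider box, within 50 mm of its middle. Origin: centre of its underside. It is past an end of the box when 103 mm or more from the box's origin along the box's y. On the narrower box's side at least 120 mm of counter beside the wider box is free
- narrow: the narrower white box, fixed, made alike: 80 mm deep (its x), 90 mm wide (its y), 75 mm high shut; stays shut. Origin: centre of the underside. The two boxes stand left and right of the middle of the counter, either way round
- narrow_lid (a joint): angle of the narrower box's lid, rad: 0 shut
- cup: clear plastic measuring cup, loose, 60 mm in diameter at the rim, 60 mm high; origin: centre of its underside. To be left alone
- spray: grey nasal spray bottle with white nozzle, loose, 38 mm in diameter, 102 mm high; origin: centre of its underside. To be left alone
- tin: flat round aluminium tin with press lid, loose, 55 mm in diameter, 24 mm high; origin: centre of its underside. To be left alone
- tumbler: white ceramic tumbler, loose, 66 mm in diameter, 90 mm high; origin: centre of its underside. To be left alone
- balm: small amber pot with black lid, loose, 38 mm in diameter, 34 mm high; origin: centre of its underside. To be left alone

How it is judged (in metres and radians):
On the way, in this order (a step that is already met when the one before it is completed fails the run):
1. the jar stands upright wholly past one end of the wider box, whose lid is still shut ((y of jar in the frame of wide above 0.099 m or y of jar in the frame of wide below -0.099 m) and angle between jar's own z axis and vertical below 0.15 rad and height (world z) of jar below 0.012 m and value of joint wide_lid below 0.1 rad), for 0.2 s.
2. the wider box's lid has gone over and lies fully open (value of joint wide_lid above 1.8 rad), for 0.2 s.
At the end, for the whole second after the job is handed in: The wider box's lid rests open beyond 1.8 rad (stop at 1.9), the jar stands upright (within 0.15 rad) and still on the counter, at least 99 mm from the box's origin along the box's y; the narrower box is shut (below 0.05 rad), the other things are upright and within 20 mm of where they were (value of joint wide_lid above 1.8 rad and velocity of joint wide_lid below 0.05 rad/s and (y of jar in the frame of wide above 0.099 m or y of jar in the frame of wide below -0.099 m) and angle between each of jar, cup, spray, tin, tumbler, balm's own z axis and vertical below 0.15 rad and height (world z) of jar below 0.012 m and linear speed of jar below 0.02 m/s and value of joint narrow_lid below 0.05 rad and distance of each of cup, spray, tin, tumbler, balm from where it was at the start of the episode below 0.02 m); the robot touches nothing.
It fails at once if the pill jar is lifted off the counter (height (world z) of jar above 0.012 m).
It fails at once if the pill jar is tipped (angle between jar's own z axis and vertical above 0.35 rad).
It fails at once if the lid of the wider box strikes the jar (contact force between wide_lid and jar above 0.5 N).
It fails at once if the narrower box is opened (value of joint narrow_lid above 0.15 rad).
It fails at once if another thing on the counter is shifted or knocked over (distance of any of cup, spray, tin, tumbler, balm from where it was at the start of the episode above 0.02 m or angle between any of cup, spray, tin, tumbler, balm's own z axis and vertical above 0.3 rad).
It also fails if it takes over 58 s, if anything falls off the work surface, if the arm or the gripper's body presses on something with over 40 N, if the wrist force passes 120 N, or if a joint passes its speed limit or range.

ROBOT

A 6-joint arm with a two-finger parallel gripper is mounted at the origin on the work surface. World frame = base frame: x ahead of the robot, y to its left, z up, the work surface at z = 0. Lengths are in mm, angles in rad, forces in N, time in s.
With the tool pointing down it reaches from about 225 to 725 mm from the base axis. Payload 3.1 kg.
Tool frame: the origin (TCP) lies midway between the tips of the shut fingers; the grasp point (between the pads) lies 19 mm behind it (r.tcp_to_grasp is the distance from the TCP to the grasp point, in mm); z points along the fingers, y is the direction in which the jaws open and shut (so a half turn about z gives the same grasp; the last joint's range is limited). The gripper opens to 85 mm and grips with 20 to 120 N. Pads are 22 mm wide; open, the fingers measure 114 mm over their backs; the gripper's body (76 mm by 85 mm) begins 54 mm behind the grasp point. The pads swing forward as they close: fully open they stand 13 mm farther back than shut.
Start: joints at [1.102, 0.048, 0.099, 1.622, 0, 1.443], TCP at [175.483, 494.796, 231.312] pointing down, gripper open.
Joint ranges: [-2.91, 2.91], [-0.99, 1.94], [-1.21, 1.42], [-2.12, 2.29], [-1.49, 1.47], [-3.14, 3.14]. Speed limits (rad/s): [2.79, 2.79, 3.14, 3.14, 3.14, 3.14].

INTERFACE

Orientations are given as a 3x3 rotation matrix whose columns are the frame's x, y, z axes.
In Python, from workcell import monitor, eyes, order, r gives the robot as it stands.
- The arm moves only by the tool move_arm, never from a script. Its arguments are lists of equal length, an entry for each row: "rotation": the turn, a rotation vector about the tool's x, y, z in degrees, a list of three; "delta_pos": the shift along the tool's x, y, z in mm, a list of three; "fingers": the opening, from 0 (shut) to 1 (fully open). A call has 1 to 10 rows; each row shifts and turns the commanded pose from where the row before left it, along the tool's axes as they then stand; what a row does not reach is not made up. A row lasts 1/10 s, in which the tool goes at most 50 mm and 8.59 degrees, less where a joint would pass 70% of its speed; a pose out of reach is approached as far as the arm can. A call is refused whole if a number of a shift passes 50 or a number of a turn 8.59, either way. A call with a gripper value outside its range is refused whole. The fingers move at their own pace and stop on an object; "newtons" is the grip in N (left out, the last holds). Time passes only in rows, so rows that do not move let the fingers close. It gives the time, the measured TCP pose, the force and the opening at its end, in the units of the state.
- monitor.sense(): the state, without advancing time (a new reading comes with each control period).
- eyes.capture(name): name is "scene" or "top" or "wrist"; returns a dict with "img" (400x640x3 uint8, blue, green, red), "camera_matrix" (3x3 intrinsics, pixels), "origin" and "rotation" of the camera in the world. Camera axes: x right, y down, z forward; pixel columns grow to the right and rows downward; lengths in mm; the calibration is good to about 2 mm. A picture is of the moment at which its call begins. There is no depth.
- order.finish_job(): hands the job in, once; it reports no verdict.
The state is a dict: "clock": time; "q": joint angles; "joint_vel": joint speeds; "joint_efforts": joint torques, N m; "ee_pos": TCP position; "tcp_rot": TCP orientation; "ft_force": force on the tool from outside, world axes, zero at the start; "torque": the same for the moment, N m; "grip_width": opening from 0.0 (shut) to 1.0 (fully open).
Only numpy, scipy, OpenCV 4.12 (cv2) and the standard library are available. Lean on these libraries where they do the work, as an engineer would, in place of code of your own. Each camera call takes 0.05 s, during which the arm holds its last target.

## Working session

There is one attempt and no reset: what is moved stays moved. The work goes in short steps, Python scripts to look and compute and a tool call to move; the robot and the scene stay as the last step left them, time stands still between calls to the robot, and variables do not carry over. Pictures are saved under pics/ and viewed, and the job is handed in when it is done.

Besides the shell and the picture viewer there is one more tool, called after "Emit:" by a JSON object that holds its "api" and its "payload", one argument or row to a line. move_arm: Moves the arm, as the interface text tells. Its arguments: {"type":"object","properties":{"rotation":{"type":"array","items":{"type":"array","items":{"type":"number"}}},"delta_pos":{"type":"array","items":{"type":"array","items":{"type":"number"}}},"fingers":{"type":"array","items":{"type":"number"}},"newtons":{"type":"number"}},"required":["rotation","delta_pos","fingers"]}

```bash
ls; mkdir -p pics
python3 - <<'E'
from workcell import monitor, eyes, order, r
import cv2
s=monitor.sense();print(s)
for n in["scene","top"]:
    c=eyes.capture(n);cv2.imwrite(f"pics/{n}0.png",c["img"]);print(n,c["camera_matrix"],c["origin"],c["rotation"])
E
```

```text
pics
{'clock': 0.0, 'q': array([ 1.10220999e+00,  4.87277367e-02,  9.75787276e-02,  1.62199742e+00,
       -2.88145261e-05,  1.44298029e+00]), 'joint_vel': array([-0.00104792,  0.00101687, -0.00024647, -0.00106403,  0.00031705,
        0.00032746]), 'joint_efforts': array([ 2.60241177e-04, -3.38772655e+01,  3.20021260e+01,  1.99299515e-02,
       -1.13569290e-04, -3.35353121e-06]), 'ee_pos': array([175.20943744, 494.24607382, 230.119553  ]), 'tcp_rot': array([[-9.42497371e-01,  3.34211958e-01, -1.03565699e-03],
       [ 3.34213453e-01,  9.42495049e-01, -2.10979157e-03],
       [ 2.70984015e-04, -2.33460351e-03, -9.99997238e-01]]), 'ft_force': array([0.22616472, 0.95302566, 0.09004072]), 'torque': array([-0.02354283, -0.01927034, -0.01870356]), 'grip_width': 0.9998185055625946}
scene [[396.50427637   0.         320.30088821]
 [  0.         396.50427637 197.76834606]
 [  0.           0.           1.        ]] [ 954.42613162  572.39900765 1019.24307555] [[-0.80569939  0.46692188 -0.36446187]
 [ 0.59217856  0.64863127 -0.47812344]
 [ 0.01315507 -0.60105027 -0.79910295]]
top [[486.78742636   0.         315.19502691]
 [  0.         486.78742636 197.32152507]
 [  0.           0.           1.        ]] [ 291.82406871   19.21630054 1713.07547272] [[-0.0108618  -0.99029276  0.13857228]
 [-0.99992753  0.01003737 -0.00664694]
 [ 0.00519151 -0.13863443 -0.99033002]]
```

View pics/scene0.png

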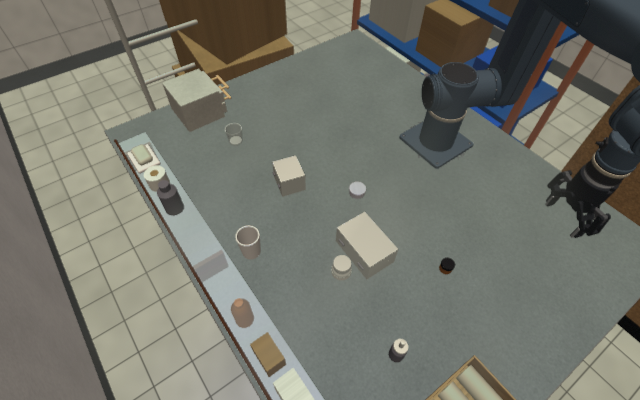

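View pics/top0.png

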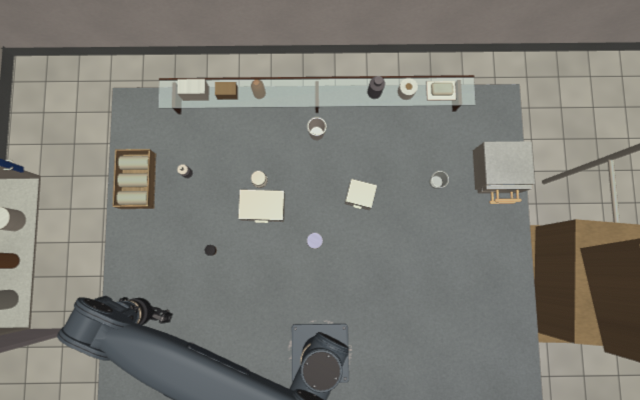

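Run:
```python
import cv2
i=cv2.imread("pics/top0.png");cv2.imwrite("pics/top0z.png",cv2.resize(i[50:230,200:440],None,fx=3.3,fy=3.3,interpolation=cv2.INTER_CUBIC))
i=cv2.imread("pics/scene0.png");cv2.imwrite("pics/scene0z.png",cv2.resize(i[50:290,200:520],None,fx=2.5,fy=2.5,interpolation=cv2.INTER_CUBIC))
```

```text
(no output)
```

View pics/top0z.png

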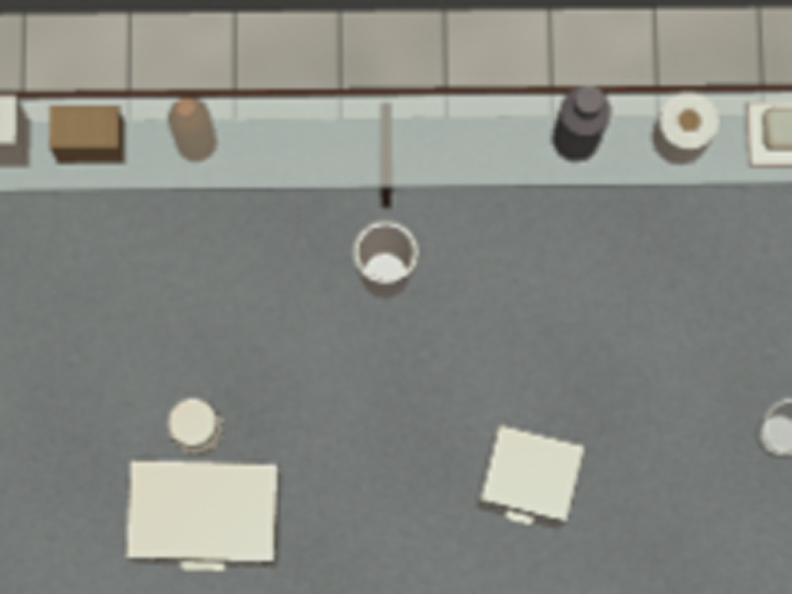

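View pics/scene0z.png

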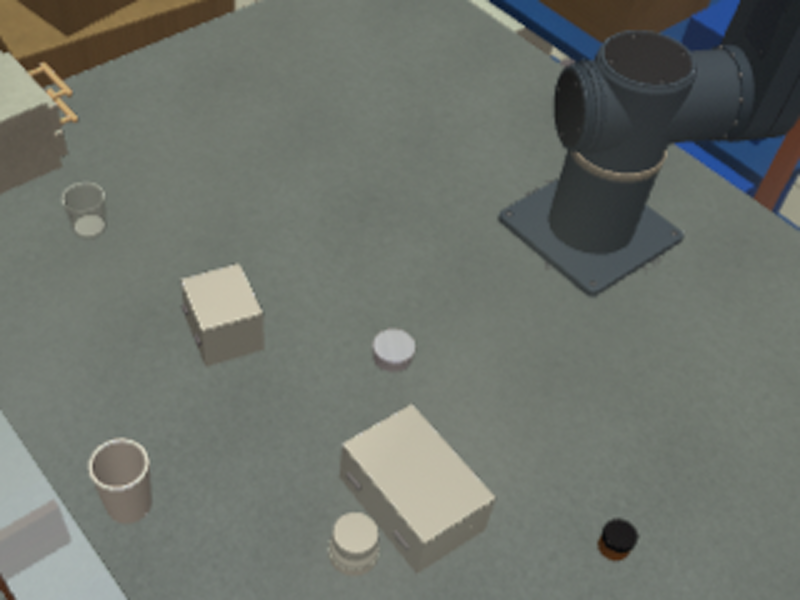

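The top picture shows the wide box at about (261,205), the jar behind it at (259,178), the narrow box at (361,194), the tumbler at (317,128), the spray at (183,170), the tin at (315,241) and the balm at (210,250). Next I'll measure them.

```bash
cat > h.py <<'E'
import numpy as np,cv2
from workcell import monitor, eyes, order, r
def ray(c,uv,z):
    d=np.linalg.inv(c["camera_matrix"])@np.array([uv[0],uv[1],1.]); d=np.array(c["rotation"])@d
    o=np.array(c["origin"]); return o+d*(z-o[2])/d[2]
E
python3 - <<'E'
from h import *
for n in ["top","scene"]:
    c=eyes.capture(n);im=c["img"];f=8
    x0,y0,x1,y1=(180,110,450,260) if n=="top" else (220,140,480,370)
    g=cv2.resize(im[y0:y1,x0:x1],None,fx=f,fy=f,interpolation=cv2.INTER_CUBIC)
    hsv=g.astype(int);m=((g.min(2)>(185 if n=="top" else 168))*255).astype(np.uint8)
    cs,_=cv2.findContours(m,cv2.RETR_EXTERNAL,cv2.CHAIN_APPROX_NONE)
    for k in cs:
        a=cv2.contourArea(k)/f/f
        if a<15: continue
        px=lambda p:((np.array(p)+.5)/f-.5+np.array([x0,y0]))
        mo=cv2.moments(k);cen=px([mo['m10']/mo['m00'],mo['m01']/mo['m00']])
        print(n,"area",round(a),"cen",cen.round(1),"z75",ray(c,cen,75).round(),"z55",ray(c,cen,55).round())
        if a>300:
            ko=cv2.morphologyEx(cv2.drawContours(np.zeros_like(m),[k],-1,255,-1),cv2.MORPH_OPEN,np.ones((61,61)))
            k2=max(cv2.findContours(ko,cv2.RETR_EXTERNAL,cv2.CHAIN_APPROX_NONE)[0],key=cv2.contourArea)
            # rectify to world plane then minAreaRect
            P=np.array([ray(c,px(p[0]),75)[:2] for p in k2],np.float32)
            print("   rect",cv2.minAreaRect(P)); print(cv2.boxPoints(cv2.minAreaRect(P)).round(1).tolist())
for n,uv in dict(spray=(183,168),tumb=(317,126),tin=(315,241),balm=(210,250)).items():
    c=eyes.capture("top");print(n,[ray(c,uv,z).round() for z in(0,90)])
E
```

```text
top area 1200 cen [260.7 204.3] z75 [499. 193.  75.] z55 [501. 195.  55.]
   rect ((498.94976806640625, 192.84153747558594), (146.59445190429688, 98.012939453125), 87.46231842041016)
[[446.70001220703125, 121.80000305175781], [544.7000122070312, 117.4000015258789], [551.2000122070312, 263.8999938964844], [453.20001220703125, 268.20001220703125]]
top area 551 cen [361.  192.9] z75 [ 535. -148.   75.] z55 [ 538. -150.   55.]
   rect ((534.8309326171875, -147.6352996826172), (87.24535369873047, 77.8808822631836), 74.71479034423828)
[[485.79998779296875, -179.39999389648438], [560.9000244140625, -200.0], [583.9000244140625, -115.80000305175781], [508.79998779296875, -95.30000305175781]]
top area 61 cen [436.2 181. ] z75 [ 573. -406.   75.] z55 [ 577. -411.   55.]
top area 122 cen [257.8 177.4] z75 [592. 203.  75.] z55 [595. 206.  55.]
top area 70 cen [316.3 130.9] z75 [753.   2.  75.] z55 [759.   2.  55.]
scene area 25 cen [258.2 367. ] z75 [920. 310.  75.] z55 [919. 304.  55.]
scene area 192 cen [291.5 362.9] z75 [854. 347.  75.] z55 [852. 342.  55.]
scene area 146 cen [400.5 345.7] z75
[... 908 characters left out ...]
[521.2999877929688, 278.8999938964844]]
scene area 147 cen [357.2 187.8] z75 [410.  42.  75.] z55 [399.  31.  55.]
scene area 480 cen [288.  168.3] z75 [ 538. -146.   75.] z55 [ 529. -161.   55.]
   rect ((536.4083251953125, -146.4388427734375), (86.38294982910156, 78.59832763671875), 74.93194580078125)
[[487.20001220703125, -177.89999389648438], [563.0999755859375, -198.39999389648438], [585.5999755859375, -114.9000015258789], [509.70001220703125, -94.5]]
spray [array([642., 480.,   0.]), array([624., 455.,  90.])]
tumb [array([793.,  -2.,   0.]), array([766.,  -1.,  90.])]
tin [array([377.,  10.,   0.]), array([372.,  11.,  90.])]
balm [array([349., 378.,   0.]), array([346., 359.,  90.])]
```

Emit:
{"api": "move_arm", "payload": {
  "rotation": [
    [0, 0, 8.5],
    [0, 0, 8.5],
    [0, 0, 8.5],
    [0, 0, 8.5],
    [0, 0, 8.5],
    [0, 0, 8.5],
    [0, 0, 8.5],
    [0, 0, 8.5],
    [0, 0, 5],
    [0, 0, 0]
  ],
  "delta_pos": [
    [0, 0, 0],
    [0, 0, 0],
    [0, 0, 0],
    [0, 0, 0],
    [0, 0, 0],
    [0, 0, 0],
    [0, 0, 0],
    [0, 0, 0],
    [0, 0, 0],
    [0, 0, 0]
  ],
  "fingers": [0.41, 0.41, 0.41, 0.41, 0.41, 0.41, 0.41, 0.41, 0.41, 0.41]
}}

```text
clock: 1.4
ee_pos: [175.5, 494.8, 231.3]
tcp_rot: [[0.044, 0.999, -0.0], [0.999, -0.044, 0.0], [0.0, -0.0, -1.0]]
ft_force: [-0.1, -0.4, -0.4]
grip_width: 0.413
```

```bash
cat >> h.py <<'E'
A=-0.044; C=np.array([499.5,193.,0.])
X=np.array([np.cos(A),np.sin(A),0]);Y=np.array([-np.sin(A),np.cos(A),0]);Z=np.array([0,0,1.])
B=np.stack([X,Y,Z],1)
def st():
    s=monitor.sense();R=np.array(s["tcp_rot"]);p=np.array(s["ee_pos"])
    print("t",round(s["clock"],2),"box-frame tcp",(B.T@(p-C)).round(1),"world",p.round(1),"q",np.array(s["q"]).round(2),"F",np.array(s["ft_force"]).round(1),"g",round(s["grip_width"],2))
    print("R in box:",(B.T@R).round(3).tolist()); return p,R
def go(b):
    p,R=st(); print("delta tool:",(R.T@(B@np.array(b,float)+C-p)).round(1))
E
python3 -c "
from h import *
go([97,71,230])"
```

```text
t 1.4 box-frame tcp [-337.   287.2  231.3] world [175.5 494.8 231.3] q [1.1  0.05 0.1  1.62 0.   2.72] F [-0.1 -0.4 -0.4] g 0.41
R in box: [[-0.0, 1.0, -0.0], [1.0, 0.0, 0.0], [0.0, -0.0, -1.0]]
delta tool: [-216.3  434.     1.3]
```

Emit:
{"api": "move_arm", "payload": {
  "rotation": [
    [0, 0, 0],
    [0, 0, 0],
    [0, 0, 0],
    [0, 0, 0],
    [0, 0, 0],
    [0, 0, 0],
    [0, 0, 0],
    [0, 0, 0],
    [0, 0, 0],
    [0, 0, 0]
  ],
  "delta_pos": [
    [-20, 40, 0],
    [-20, 40, 0],
    [-20, 40, 0],
    [-20, 40, 0],
    [-20, 40, 0],
    [-20, 40, 0],
    [-20, 40, 0],
    [-20, 40, 0],
    [-20, 40, 0],
    [-20, 40, 0]
  ],
  "fingers": [0.41, 0.41, 0.41, 0.41, 0.41, 0.41, 0.41, 0.41, 0.41, 0.41]
}}

```text
clock: 2.4
ee_pos: [567.8, 276.2, 231.3]
tcp_rot: [[0.042, 0.999, 0.0], [0.999, -0.042, 0.0], [0.0, 0.0, -1.0]]
ft_force: [0.6, 1.4, 0.0]
grip_width: 0.41
```

```bash
python3 -c "
from h import *
go([98,71,150])
c=eyes.capture('wrist');cv2.imwrite('pics/w1.png',c['img'])
c=eyes.capture('scene');cv2.imwrite('pics/s1.png',c['img'][100:400,150:550])"
```

```text
t 2.4 box-frame tcp [ 64.6  86.2 231.3] world [567.8 276.2 231.3] q [0.35 0.34 0.43 1.66 0.   1.96] F [0.6 1.4 0. ] g 0.41
R in box: [[-0.002, 1.0, 0.0], [1.0, 0.002, 0.0], [0.0, 0.0, -1.0]]
delta tool: [-15.3  33.4  81.4]
```

View pics/w1.png

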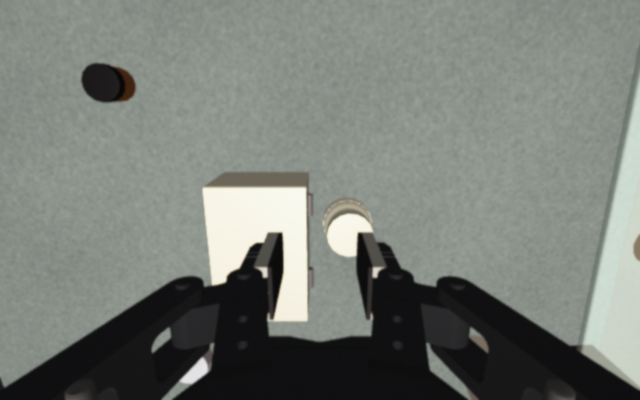

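View pics/s1.png

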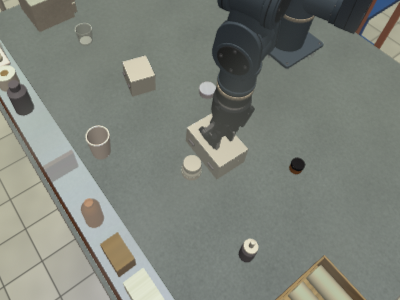

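```bash
python3 -c "
from h import *
c=eyes.capture('wrist');st()
cv2.imwrite('pics/w2.png',c['img'])
for n,uv,z in [('rear1',(308.5,187),75),('rear2',(307.5,320),75),('fl',(204.5,187),75),('cap',(349.5,235),55)]:
  print(n,(B.T@(ray(c,uv,z)-C)).round(1))
"
```

```text
t 2.55 box-frame tcp [ 65.   85.2 229.5] world [568.2 275.3 229.5] q [ 0.35  0.34  0.43  1.66 -0.    1.96] F [-0.4  0.8 -0. ] g 0.41
R in box: [[0.002, 1.0, -0.002], [1.0, -0.002, -0.001], [-0.001, -0.002, -1.0]]
rear1 [55.9 73.8 75. ]
rear2 [ 52.8 -74.5  75. ]
fl [-43.4  74.3  75. ]
cap [98.  15.7 55. ]
```

View pics/w2.png

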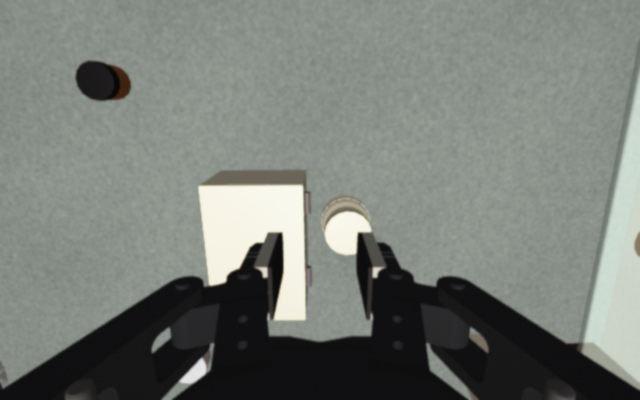

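The wrist picture shows the box's rear edge parallel to the image, and the jar cap at (347,231), which is about x'=96, y'=18 in the box frame. That agrees with the other cameras, so I'll go down beside the jar on its +y side.

Emit:
{"api": "move_arm", "payload": {
  "rotation": [
    [0, 0, 0],
    [0, 0, 0],
    [0, 0, 0],
    [0, 0, 0],
    [0, 0, 0],
    [0, 0, 0],
    [0, 0, 0],
    [0, 0, 0],
    [0, 0, 0]
  ],
  "delta_pos": [
    [-14, 33, 0],
    [0, 0, 0],
    [0, 0, 40],
    [0, 0, 40],
    [0, 0, 40],
    [0, 0, 40],
    [0, 0, 30],
    [0, 0, 15],
    [0, 0, 0]
  ],
  "fingers": [0.41, 0.41, 0.41, 0.41, 0.41, 0.41, 0.41, 0.41, 0.41]
}}

```text
clock: 3.45
ee_pos: [599.9, 263.2, 30.3]
tcp_rot: [[0.042, 0.999, 0.005], [0.999, -0.042, 0.001], [0.002, 0.005, -1.0]]
ft_force: [0.7, 0.5, 0.6]
grip_width: 0.411
```

```bash
python3 -c "
from h import *
go([98,71,10])
c=eyes.capture('wrist');cv2.imwrite('pics/w3.png',c['img'])"
```

```text
t 3.45 box-frame tcp [97.2 74.5 30.3] world [599.9 263.2  30.3] q [ 0.31  0.42  0.14  1.28 -0.    1.92] F [0.7 0.5 0.6] g 0.41
R in box: [[-0.002, 1.0, 0.005], [1.0, 0.002, 0.002], [0.002, 0.005, -1.0]]
delta tool: [-3.6  0.7 20.3]
```

View pics/w3.png

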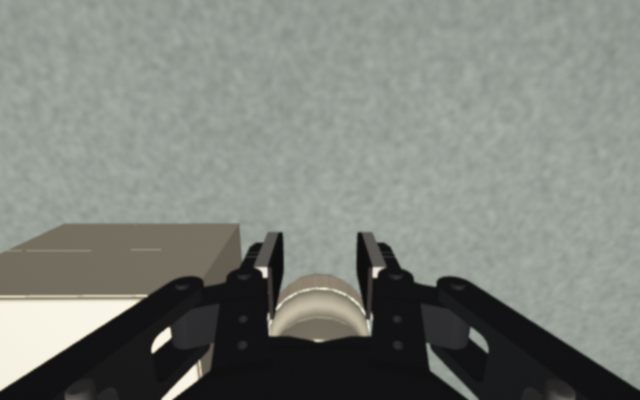

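The jar is centred between the open fingers, at about (319,310) in the picture. I'll lower the last bit and push it slowly.

Emit:
{"api": "move_arm", "payload": {
  "rotation": [
    [0, 0, 0],
    [0, 0, 0],
    [0, 0, 0],
    [0, 0, 0],
    [0, 0, 0],
    [0, 0, 0],
    [0, 0, 0],
    [0, 0, 0],
    [0, 0, 0],
    [0, 0, 0]
  ],
  "delta_pos": [
    [0, 0, 10],
    [0, 0, 7],
    [0, 0, 0],
    [-6, 0, 0],
    [-6, 0, 0],
    [-5, 0, 0],
    [-5, 0, 0],
    [-5, 0, 0],
    [-5, 0, 0],
    [-5, 0, 0]
  ],
  "fingers": [0.41, 0.41, 0.41, 0.41, 0.41, 0.41, 0.41, 0.41, 0.41, 0.41]
}}

```text
clock: 4.5
ee_pos: [606.1, 228.9, 16.6]
tcp_rot: [[0.043, 0.999, 0.021], [0.999, -0.043, 0.008], [0.009, 0.021, -1.0]]
ft_force: [12.3, 4.6, 4.6]
grip_width: 0.411
```

```bash
python3 -c "
from h import *
go([98,-79,12])
c=eyes.capture('wrist');cv2.imwrite('pics/w4.png',c['img'])
c=eyes.capture('scene');cv2.imwrite('pics/s4.png',cv2.resize(c['img'][190:320,270:470],None,fx=3,fy=3))"
```

```text
t 4.5 box-frame tcp [104.9  40.6  16.6] world [606.1 228.9  16.6] q [0.26 0.39 0.07 1.23 0.   1.87] F [12.3  4.6  4.6] g 0.41
R in box: [[-0.001, 1.0, 0.021], [1.0, 0.001, 0.009], [0.009, 0.021, -1.0]]
delta tool: [-119.6   -7.1    3.4]
```

View pics/w4.png

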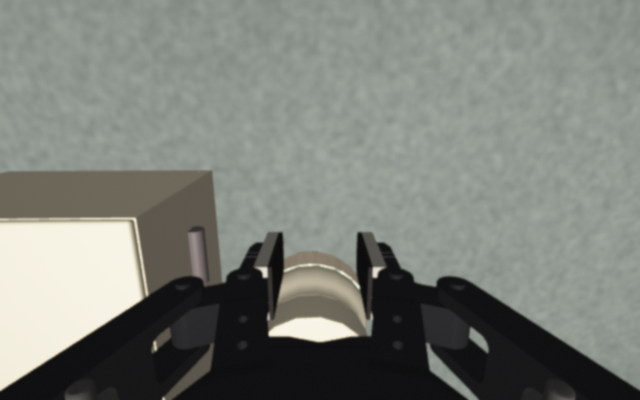

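View pics/s4.png

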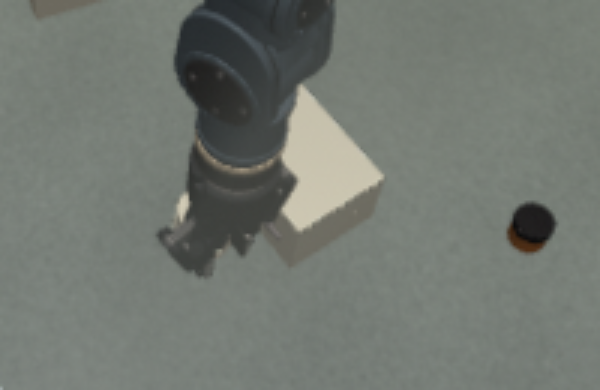

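A sideways force of 12 N has shifted the tool 7 mm in x. The finger linkage is rubbing on the box's rear edge, which sits at about (212,170) in the wrist view. I'll back off, narrow the fingers and lean the tool away from the box.

Emit:
{"api": "move_arm", "payload": {
  "rotation": [
    [0, 0, 0],
    [0, 0, 0],
    [0, 0, 0],
    [0, 0, 0],
    [6, 0, 0],
    [7, 0, 0],
    [0, 0, 0]
  ],
  "delta_pos": [
    [8, 3, 0],
    [8, 5, 0],
    [8, 0, 0],
    [0, 0, 0],
    [0, 0, 0],
    [0, 0, 0],
    [0, 0, 0]
  ],
  "fingers": [0.41, 0.41, 0.41, 0.25, 0.25, 0.25, 0.25]
}}

```text
clock: 5.3
ee_pos: [606.0, 248.7, 4.6]
tcp_rot: [[0.045, 0.971, -0.235], [0.999, -0.044, 0.01], [-0.0, -0.235, -0.972]]
ft_force: [0.2, 0.4, 0.4]
grip_width: 0.252
```

```bash
python3 -c "
from h import *
go([98,60,18])
c=eyes.capture('wrist');cv2.imwrite('pics/w5.png',c['img'])
c=eyes.capture('top');cv2.imwrite('pics/t5.png',cv2.resize(c['img'][120:260,180:380],None,fx=4,fy=4))"
```

```text
t 5.3 box-frame tcp [104.   60.3   4.6] world [606.  248.7   4.6] q [0.25 0.7  0.46 1.56 0.07 1.86] F [0.2 0.4 0.4] g 0.25
R in box: [[0.001, 0.972, -0.235], [1.0, -0.001, -0.0], [-0.0, -0.235, -0.972]]
delta tool: [ -0.3  -8.9 -11.6]
```

View pics/w5.png

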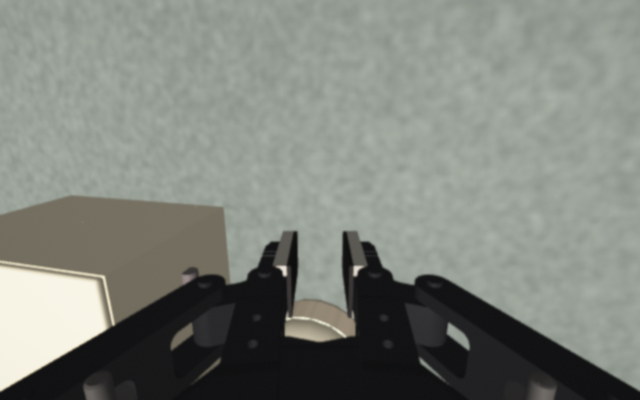

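View pics/t5.png

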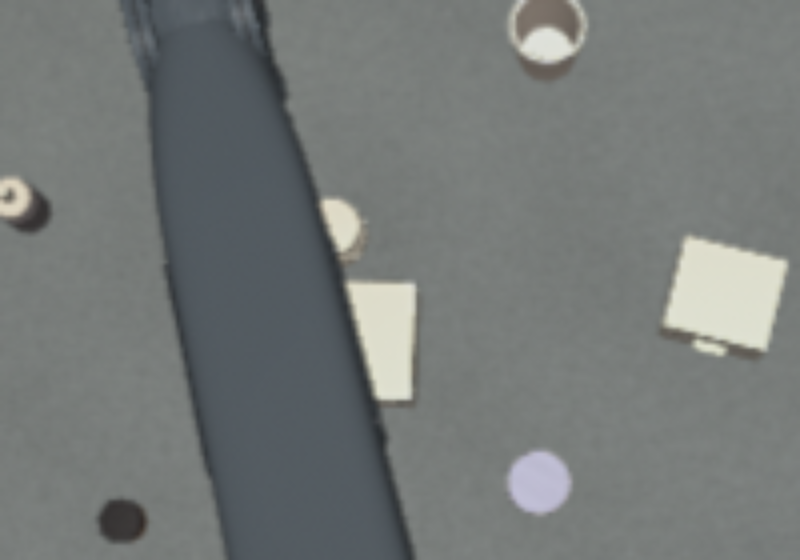

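Emit:
{"api": "move_arm", "payload": {
  "rotation": [
    [0, 0, 0],
    [0, 0, 0],
    [0, 0, 0],
    [0, 0, 0],
    [0, 0, 0],
    [0, 0, 0]
  ],
  "delta_pos": [
    [0, -9, -11],
    [0, 0, 0],
    [-4, 0, 0],
    [-5, 0, 0],
    [-5, 0, 0],
    [-5, 0, 0]
  ],
  "fingers": [0.25, 0.25, 0.25, 0.25, 0.25, 0.25]
}}

```text
clock: 6.0
ee_pos: [598.6, 229.2, 22.1]
tcp_rot: [[0.044, 0.973, -0.225], [0.999, -0.043, 0.01], [-0.0, -0.225, -0.974]]
ft_force: [1.1, -0.2, -0.1]
grip_width: 0.258
```

```bash
python3 -c "
from h import *
go([97,-79,18])
c=eyes.capture('wrist');cv2.imwrite('pics/w6.png',c['img'])"
```

```text
t 6.0 box-frame tcp [97.4 40.5 22.1] world [598.6 229.2  22.1] q [0.23 0.64 0.41 1.56 0.06 1.84] F [ 1.1 -0.2 -0.1] g 0.26
R in box: [[0.0, 0.974, -0.225], [1.0, -0.0, 0.0], [-0.0, -0.225, -0.974]]
delta tool: [-119.5    0.6    4.1]
```

View pics/w6.png

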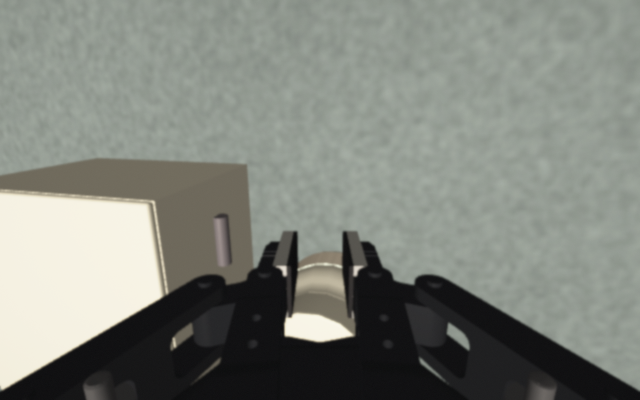

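There is no side force now, and the jar is centred between the fingers at about (325,255). I'll keep pushing.

Emit:
{"api": "move_arm", "payload": {
  "rotation": [
    [0, 0, 0],
    [0, 0, 0],
    [0, 0, 0],
    [0, 0, 0],
    [0, 0, 0],
    [0, 0, 0],
    [0, 0, 0],
    [0, 0, 0],
    [0, 0, 0],
    [0, 0, 0]
  ],
  "delta_pos": [
    [-3, 1, 3],
    [-4, 0, 0],
    [-5, 0, 0],
    [-5, 0, 0],
    [-5, 0, 0],
    [-5, 0, 0],
    [-5, 0, 0],
    [-5, 0, 0],
    [-4, 0, 0],
    [-3, 0, 0]
  ],
  "fingers": [0.25, 0.25, 0.25, 0.25, 0.25, 0.25, 0.25, 0.25, 0.25, 0.25]
}}

```text
clock: 7.05
ee_pos: [597.3, 185.5, 18.9]
tcp_rot: [[0.044, 0.973, -0.225], [0.999, -0.043, 0.01], [-0.0, -0.225, -0.974]]
ft_force: [-0.3, 0.9, 0.2]
grip_width: 0.247
```

```bash
python3 -c "
from h import *
go([97,-79,18])
c=eyes.capture('wrist');cv2.imwrite('pics/w7.png',c['img'])
c=eyes.capture('top');cv2.imwrite('pics/t7.png',cv2.resize(c['img'][120:260,180:380],None,fx=4,fy=4))"
```

```text
t 7.05 box-frame tcp [98.  -3.2 18.9] world [597.3 185.5  18.9] q [0.17 0.61 0.35 1.54 0.05 1.78] F [-0.3  0.9  0.2] g 0.25
R in box: [[0.0, 0.974, -0.225], [1.0, -0.0, 0.0], [-0.0, -0.225, -0.974]]
delta tool: [-75.8  -0.8   1.1]
```

View pics/w7.png

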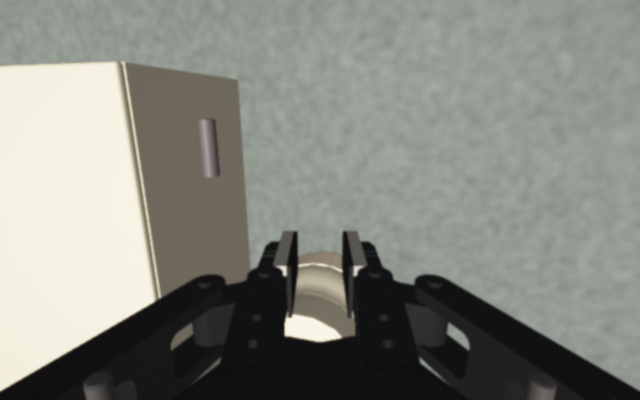

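View pics/t7.png

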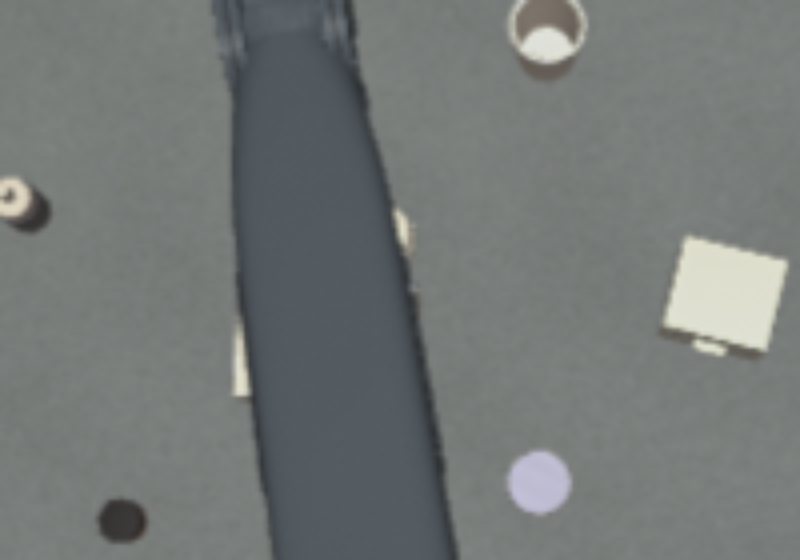

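The jar still sits centred between the fingers and the side force is small. The rest of the push follows.

Emit:
{"api": "move_arm", "payload": {
  "rotation": [
    [0, 0, 0],
    [0, 0, 0],
    [0, 0, 0],
    [0, 0, 0],
    [0, 0, 0],
    [0, 0, 0],
    [0, 0, 0],
    [0, 0, 0],
    [0, 0, 0],
    [0, 0, 0]
  ],
  "delta_pos": [
    [-3, 0, 0],
    [-4, 0, 0],
    [-5, 0, 0],
    [-5, 0, 0],
    [-5, 0, 0],
    [-5, 0, 0],
    [-5, 0, 0],
    [-5, 0, 0],
    [-5, 0, 0],
    [-4, 0, 0]
  ],
  "fingers": [0.25, 0.25, 0.25, 0.25, 0.25, 0.25, 0.25, 0.25, 0.25, 0.25]
}}

```text
clock: 8.15
ee_pos: [595.2, 139.5, 18.9]
tcp_rot: [[0.044, 0.973, -0.225], [0.999, -0.043, 0.01], [-0.0, -0.225, -0.974]]
ft_force: [0.5, 0.6, 0.8]
grip_width: 0.249
```

Emit:
{"api": "move_arm", "payload": {
  "rotation": [
    [0, 0, 0],
    [0, 0, 0],
    [0, 0, 0],
    [0, 0, 0],
    [0, 0, 0],
    [0, 0, 0],
    [0, 0, 0],
    [0, 0, 0],
    [0, 0, 0],
    [0, 0, 0]
  ],
  "delta_pos": [
    [-4, 0, 0],
    [-4, 0, 0],
    [-5, 0, 0],
    [-5, 0, 0],
    [-5, 0, 0],
    [-4, 0, 0],
    [-3, 0, 0],
    [-2, 0, 0],
    [-1, 0, 0],
    [0, 0, 0]
  ],
  "fingers": [0.25, 0.25, 0.25, 0.25, 0.25, 0.25, 0.25, 0.25, 0.25, 0.25]
}}

```text
clock: 9.15
ee_pos: [593.8, 106.8, 18.9]
tcp_rot: [[0.044, 0.973, -0.225], [0.999, -0.043, 0.01], [-0.0, -0.225, -0.974]]
ft_force: [-0.2, 0.3, 0.2]
grip_width: 0.25
```

```bash
python3 -c "
from h import *
go([97,-79,18])
c=eyes.capture('wrist');cv2.imwrite('pics/w8.png',c['img'])
c=eyes.capture('top');cv2.imwrite('pics/t8.png',cv2.resize(c['img'][120:260,180:380],None,fx=4,fy=4))"
```

```text
t 9.15 box-frame tcp [ 98.  -82.   18.9] world [593.8 106.8  18.9] q [0.06 0.55 0.27 1.52 0.02 1.67] F [-0.2  0.3  0.2] g 0.25
R in box: [[0.0, 0.974, -0.225], [1.0, -0.0, -0.0], [-0.0, -0.225, -0.974]]
delta tool: [ 3.  -0.8  1.1]
```

View pics/w8.png

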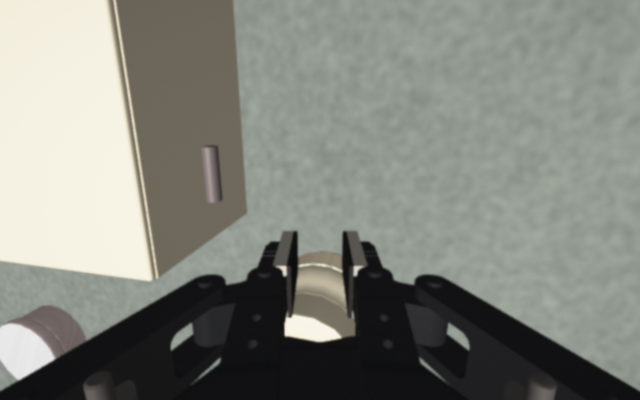

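View pics/t8.png

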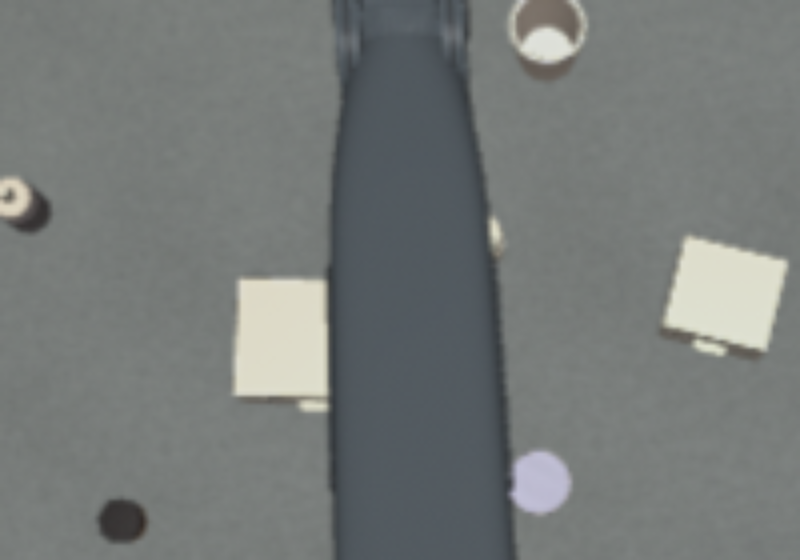

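The jar is well past the end, at about y'=-119. Now I'll back off and go up.

Emit:
{"api": "move_arm", "payload": {
  "rotation": [
    [0, 0, 0],
    [0, 0, 0],
    [0, 0, 0],
    [0, 0, 0],
    [0, 0, 0],
    [0, 0, 0],
    [-6, 0, 0],
    [-7, 0, 0],
    [0, 0, 0],
    [0, 0, 0]
  ],
  "delta_pos": [
    [10, 0, 0],
    [15, 0, 0],
    [5, 0, 0],
    [0, -9, -39],
    [0, -9, -39],
    [0, -9, -39],
    [0, 0, -20],
    [0, 0, -20],
    [0, -30, -10],
    [0, -40, 0]
  ],
  "fingers": [0.25, 0.25, 0.25, 0.25, 0, 0, 0, 0, 0, 0]
}}

```text
clock: 10.25
ee_pos: [532.9, 140.6, 191.3]
tcp_rot: [[0.043, 0.999, 0.006], [0.999, -0.044, 0.001], [0.001, 0.006, -1.0]]
ft_force: [0.0, -0.3, -0.5]
grip_width: 0.005
```

```bash
python3 -c "
from h import *
go([-110,45,180])
"
```

```text
t 10.25 box-frame tcp [ 35.7 -50.9 191.3] world [532.9 140.6 191.3] q [ 0.14  0.1   0.08  1.54 -0.    1.75] F [ 0.  -0.3 -0.5] g 0.01
R in box: [[-0.0, 1.0, 0.006], [1.0, 0.0, 0.001], [0.001, 0.006, -1.0]]
delta tool: [  96.  -145.7   10.5]
```

Emit:
{"api": "move_arm", "payload": {
  "rotation": [
    [0, 0, 0],
    [0, 0, 0],
    [0, 0, 0],
    [0, 0, 0]
  ],
  "delta_pos": [
    [24, -36, 0],
    [24, -36, 0],
    [24, -36, 0],
    [24, -36, 0]
  ],
  "fingers": [0, 0, 0, 0]
}}

```text
clock: 10.65
ee_pos: [390.8, 243.2, 188.6]
tcp_rot: [[0.044, 0.999, 0.001], [0.999, -0.044, 0.0], [0.0, 0.0, -1.0]]
ft_force: [0.1, 1.3, -0.1]
grip_width: -0.002
```

Emit:
{"api": "move_arm", "payload": {
  "rotation": [
    [0, 0, -8.5],
    [0, 0, -8.5],
    [0, 0, -8.5],
    [0, 0, -8.5],
    [0, 0, -8.5],
    [0, 0, -8.5],
    [0, 0, -8.5],
    [0, 0, -8.5],
    [0, 0, -8.5],
    [0, 0, -8.5]
  ],
  "delta_pos": [
    [0, 0, 0],
    [0, 0, 0],
    [0, 0, 0],
    [0, 0, 0],
    [0, 0, 0],
    [0, 0, 0],
    [0, 0, 0],
    [0, 0, 0],
    [0, 0, 0],
    [0, 0, 0]
  ],
  "fingers": [0, 0, 0, 0, 0, 0, 0, 0, 0, 0]
}}

```text
clock: 11.65
ee_pos: [392.2, 242.5, 188.5]
tcp_rot: [[-0.992, 0.124, 0.0], [0.124, 0.992, 0.0], [-0.0, 0.0, -1.0]]
ft_force: [0.7, 1.4, 0.3]
grip_width: 0.001
```

Emit:
{"api": "move_arm", "payload": {
  "rotation": [
    [0, 0, -5],
    [0, 0, 0]
  ],
  "delta_pos": [
    [0, 0, 0],
    [0, 0, 0]
  ],
  "fingers": [0, 0]
}}

```text
clock: 11.85
ee_pos: [392.2, 242.5, 188.5]
tcp_rot: [[-0.999, 0.043, 0.0], [0.043, 0.999, 0.0], [-0.0, 0.0, -1.0]]
ft_force: [0.4, 0.2, 0.1]
grip_width: 0.005
```

```bash
python3 -c "
from h import *
go([-90,45,62])
c=eyes.capture('wrist');cv2.imwrite('pics/w9.png',c['img'])
c=eyes.capture('scene');cv2.imwrite('pics/s9.png',cv2.resize(c['img'][150:330,260:500],None,fx=3,fy=3))
c=eyes.capture('top');cv2.imwrite('pics/t9.png',cv2.resize(c['img'][120:260,180:380],None,fx=4,fy=4))"
```

```text
t 11.85 box-frame tcp [-109.4   44.7  188.5] world [392.2 242.5 188.5] q [ 0.41 -0.12 -0.15  1.54 -0.    0.45] F [0.4 0.2 0.1] g 0.01
R in box: [[-1.0, -0.001, 0.0], [-0.001, 1.0, 0.0], [-0.0, 0.0, -1.0]]
delta tool: [-19.4   0.3 126.5]
```

View pics/w9.png

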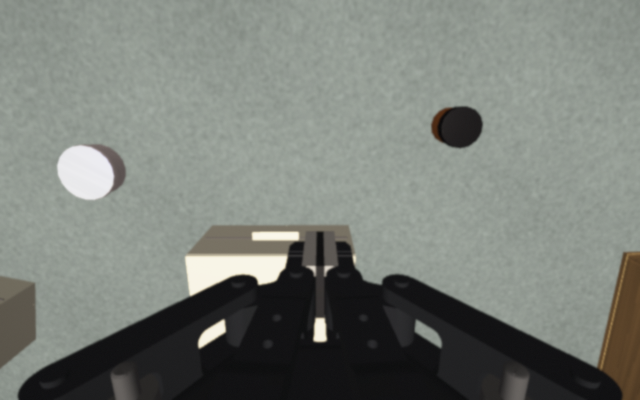

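View pics/t9.png

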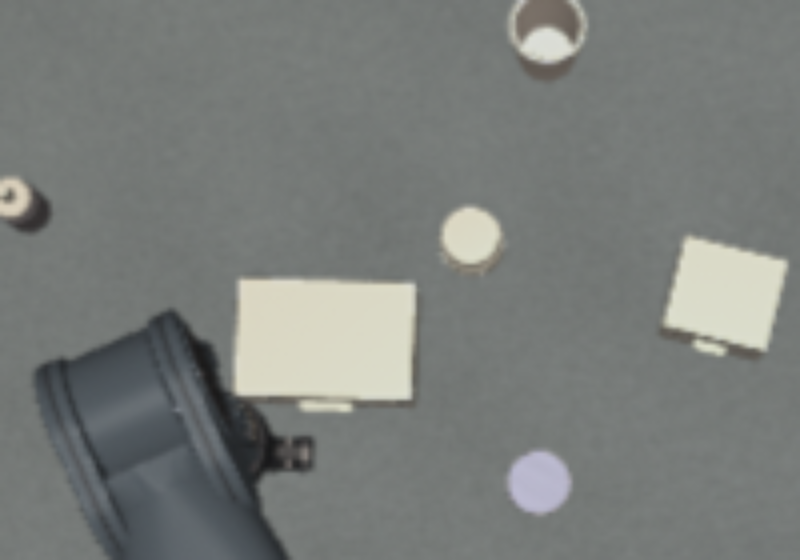

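View pics/s9.png

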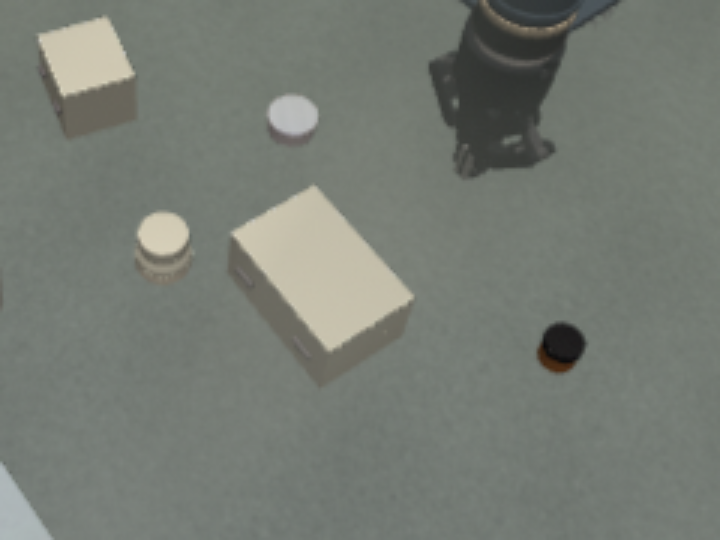

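The top picture shows the jar's cap at (297,179), about y'=-119. In the scene picture it stands upright, and everything else is unmoved with the lid shut. Next I'll bring the shut fingers down in front of the lid wall.

Emit:
{"api": "move_arm", "payload": {
  "rotation": [
    [0, 0, 0],
    [0, 0, 0],
    [0, 0, 0],
    [0, 0, 0],
    [0, 0, 0],
    [0, 0, 0],
    [0, 0, 0],
    [0, 0, 0]
  ],
  "delta_pos": [
    [0, 0, 40],
    [0, 0, 40],
    [0, 0, 35],
    [0, 0, 10],
    [-20, 0, 0],
    [-18, 0, 0],
    [0, 0, 0],
    [0, 0, 0]
  ],
  "fingers": [0, 0, 0, 0, 0, 0, 0, 0]
}}

```text
clock: 12.8
ee_pos: [431.0, 240.6, 64.5]
tcp_rot: [[-0.999, 0.045, 0.001], [0.045, 0.999, 0.001], [-0.001, 0.001, -1.0]]
ft_force: [0.1, 0.2, -0.2]
grip_width: -0.001
```

```bash
python3 -c "
from h import *
go([-61,45,63])
c=eyes.capture('wrist');cv2.imwrite('pics/w10.png',c['img'])"
```

```text
t 12.8 box-frame tcp [-70.5  44.5  64.5] world [431.  240.6  64.5] q [ 0.37 -0.   -0.29  1.29  0.    0.42] F [ 0.1  0.2 -0.2] g -0.0
R in box: [[-1.0, 0.001, 0.001], [0.001, 1.0, 0.001], [-0.001, 0.001, -1.0]]
delta tool: [-9.5  0.5  1.5]
```

View pics/w10.png

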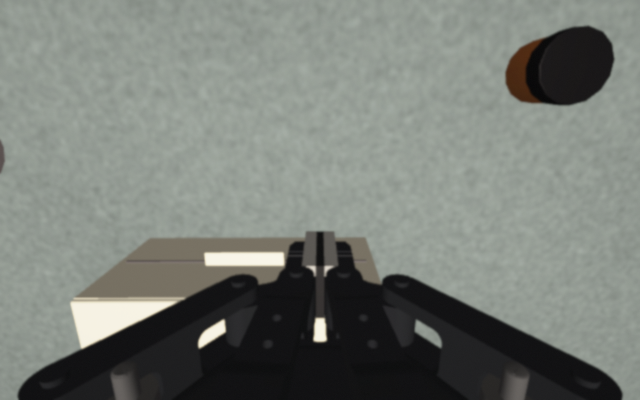

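Emit:
{"api": "move_arm", "payload": {
  "rotation": [
    [0, 0, 0],
    [0, 0, 0],
    [0, 0, 0],
    [0, 0, 0],
    [0, 0, 0],
    [0, 0, 0]
  ],
  "delta_pos": [
    [-3, 0, 1],
    [-3, 0, 1],
    [-2, 0, 0],
    [-2, 0, 0],
    [-1, 0, 0],
    [0, 0, 0]
  ],
  "fingers": [0, 0, 0, 0, 0, 0]
}}

```text
clock: 13.45
ee_pos: [441.6, 239.8, 61.3]
tcp_rot: [[-0.999, 0.044, 0.0], [0.044, 0.999, -0.0], [-0.0, -0.0, -1.0]]
ft_force: [0.2, -0.3, -0.0]
grip_width: -0.0
```

```bash
python3 -c "
from h import *
go([-61,45,63])
c=eyes.capture('scene');cv2.imwrite('pics/s11.png',cv2.resize(c['img'][150:330,260:500],None,fx=3,fy=3))"
```

```text
t 13.45 box-frame tcp [-59.9  44.2  61.3] world [441.6 239.8  61.3] q [ 0.36  0.02 -0.27  1.28 -0.    0.41] F [ 0.2 -0.3 -0. ] g -0.0
R in box: [[-1.0, 0.0, 0.0], [0.0, 1.0, -0.0], [-0.0, -0.0, -1.0]]
delta tool: [ 1.1  0.8 -1.7]
```

View pics/s11.png

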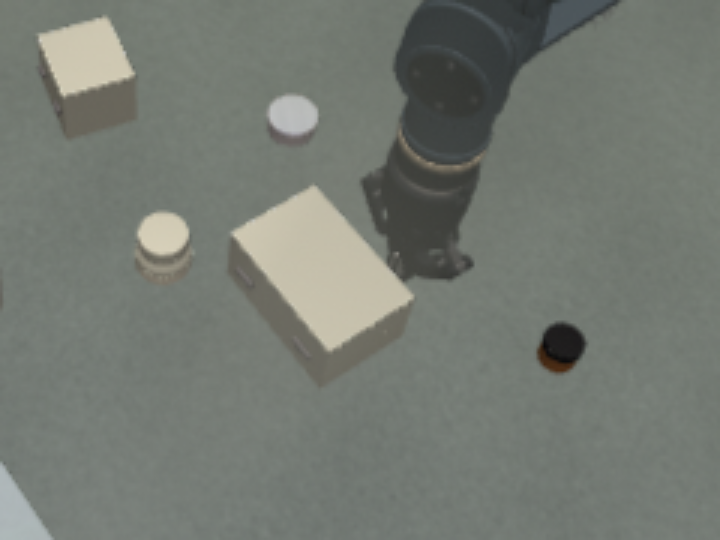

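Still no contact, so I'll go on in 1–2 mm steps.

Emit:
{"api": "move_arm", "payload": {
  "rotation": [
    [0, 0, 0],
    [0, 0, 0],
    [0, 0, 0]
  ],
  "delta_pos": [
    [-2, 0, 0],
    [-1, 0, 0],
    [0, 0, 0]
  ],
  "fingers": [0, 0, 0]
}}

```text
clock: 13.8
ee_pos: [441.8, 239.8, 61.2]
tcp_rot: [[-0.999, 0.043, -0.006], [0.043, 0.999, 0.0], [0.006, 0.0, -1.0]]
ft_force: [-6.4, 0.7, 5.1]
grip_width: 0.003
```

Emit:
{"api": "move_arm", "payload": {
  "rotation": [
    [0, 0, 0],
    [0, 0, 0],
    [0, 0, 0]
  ],
  "delta_pos": [
    [-2, 0, 0],
    [-1, 0, 0],
    [0, 0, 0]
  ],
  "fingers": [0, 0, 0]
}}

```text
clock: 14.1
ee_pos: [441.8, 239.8, 61.0]
tcp_rot: [[-0.999, 0.043, -0.012], [0.043, 0.999, 0.001], [0.012, 0.0, -1.0]]
ft_force: [-12.2, 1.2, 8.8]
grip_width: 0.0
```

Contact: the finger's friction is holding the lid down. Moving up along the arc should turn it.

Emit:
{"api": "move_arm", "payload": {
  "rotation": [
    [0, 0, 0],
    [0, 0, 0],
    [0, 0, 0],
    [0, 0, 0],
    [0, 0, 0],
    [0, 0, 0]
  ],
  "delta_pos": [
    [0, 0, -5],
    [-1, 0, -6],
    [-2, 0, -6],
    [-4, 0, -8],
    [-5, 0, -8],
    [0, 0, 0]
  ],
  "fingers": [0, 0, 0, 0, 0, 0]
}}

```text
clock: 14.7
ee_pos: [460.5, 239.1, 96.6]
tcp_rot: [[-0.999, 0.044, 0.002], [0.044, 0.999, 0.0], [-0.002, 0.0, -1.0]]
ft_force: [-5.4, -0.3, 4.4]
grip_width: -0.0
```

```bash
python3 -c "
from h import *
st()
c=eyes.capture('wrist');cv2.imwrite('pics/w12.png',c['img'])
c=eyes.capture('scene');cv2.imwrite('pics/s12.png',cv2.resize(c['img'][150:330,260:500],None,fx=3,fy=3))"
```

```text
t 14.7 box-frame tcp [-41.   44.3  96.6] world [460.5 239.1  96.6] q [ 0.35  0.04 -0.17  1.35 -0.    0.39] F [-5.4 -0.3  4.4] g -0.0
R in box: [[-1.0, 0.001, 0.002], [0.001, 1.0, 0.0], [-0.002, 0.0, -1.0]]
```

View pics/s12.png

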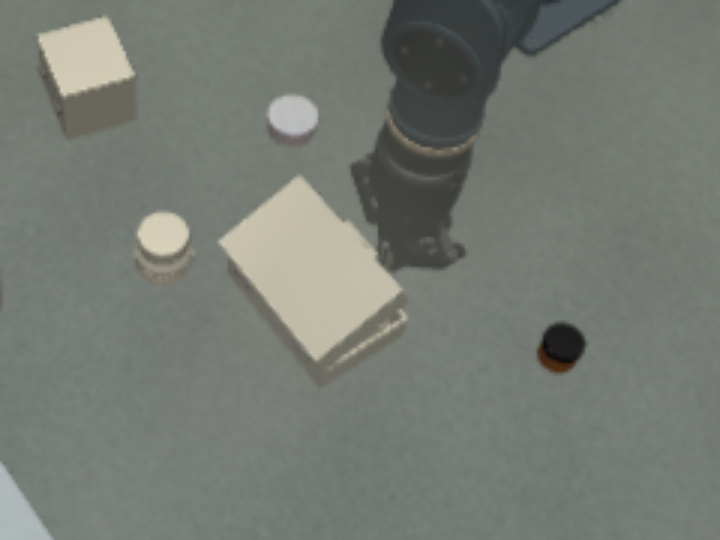

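View pics/w12.png

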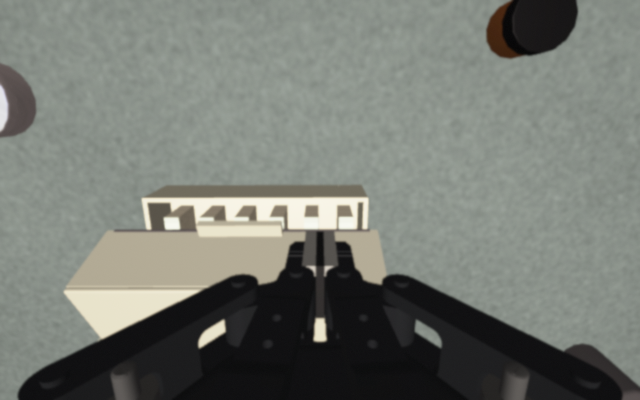

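The lid is up about 26°, and I can see its underside lip at (240,228) in the wrist view. I'll follow the arc.

Emit:
{"api": "move_arm", "payload": {
  "rotation": [
    [0, 0, 0],
    [0, 0, 0],
    [0, 0, 0],
    [0, 0, 0],
    [0, 0, 0],
    [0, 0, 0],
    [0, 0, 0]
  ],
  "delta_pos": [
    [-6, 0, -7],
    [-6, 0, -7],
    [-7, 0, -6],
    [-7, 0, -5],
    [-8, 0, -5],
    [-8, 0, -4],
    [0, 0, 0]
  ],
  "fingers": [0, 0, 0, 0, 0, 0, 0]
}}

```text
clock: 15.5
ee_pos: [503.7, 237.2, 129.4]
tcp_rot: [[-0.999, 0.045, 0.003], [0.045, 0.999, 0.0], [-0.003, 0.001, -1.0]]
ft_force: [-2.1, 0.7, 3.5]
grip_width: 0.002
```

```bash
python3 -c "
from h import *
p,R=st();b=B.T@(p-C)+[11,0,0]-[51.3,0,35];print(b,np.hypot(b[0],b[2]),np.degrees(np.arctan2(b[2],-b[0])))
c=eyes.capture('scene');cv2.imwrite('pics/s13.png',cv2.resize(c['img'][150:330,260:500],None,fx=3,fy=3))"
```

```text
t 15.5 box-frame tcp [  2.2  44.3 129.4] world [503.7 237.2 129.4] q [ 0.32  0.13 -0.02  1.42 -0.    0.36] F [-2.1  0.7  3.5] g 0.0
R in box: [[-1.0, 0.001, 0.003], [0.001, 1.0, 0.001], [-0.003, 0.001, -1.0]]
[-38.09195708  44.30106019  94.40131571] 101.7968840472158 68.02538860389059
```

View pics/s13.png

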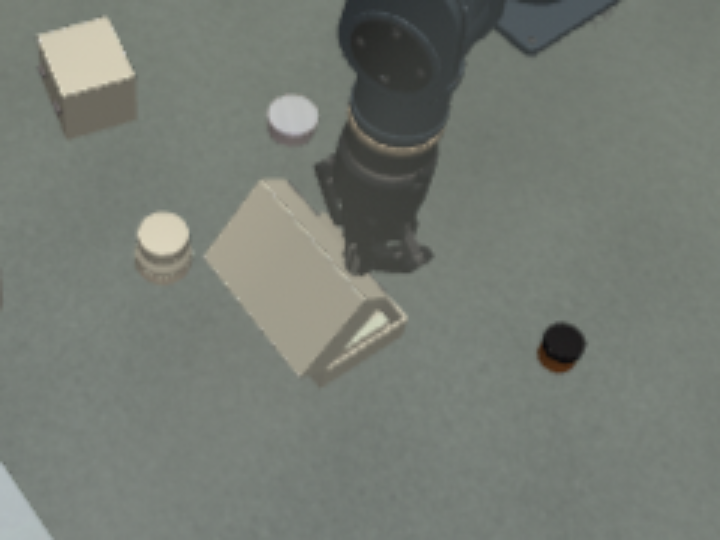

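The lid is at about 56°. I'll push it over the balance point.

Emit:
{"api": "move_arm", "payload": {
  "rotation": [
    [0, 0, 0],
    [0, 0, 0],
    [0, 0, 0],
    [0, 0, 0],
    [0, 0, 0],
    [0, 0, 0],
    [0, 0, 0],
    [0, 0, 0]
  ],
  "delta_pos": [
    [-7, 0, -3],
    [-8, 0, -2],
    [-9, 0, -2],
    [-9, 0, -1],
    [-8, 0, 0],
    [-8, 0, 0],
    [0, 0, 0],
    [0, 0, 0]
  ],
  "fingers": [0, 0, 0, 0, 0, 0, 0, 0]
}}

```text
clock: 16.35
ee_pos: [552.6, 235.1, 137.5]
tcp_rot: [[-0.999, 0.045, 0.004], [0.045, 0.999, 0.001], [-0.004, 0.001, -1.0]]
ft_force: [0.2, -0.5, 5.9]
grip_width: -0.001
```

```bash
python3 -c "
from h import *
p,R=st();b=B.T@(p-C)+[11,0,0]-[51.3,0,35];print(b,np.hypot(b[0],b[2]),np.degrees(np.arctan2(b[2],-b[0])))
c=eyes.capture('scene');cv2.imwrite('pics/s14.png',cv2.resize(c['img'][150:330,260:500],None,fx=3,fy=3))"
```

```text
t 16.35 box-frame tcp [ 51.2  44.4 137.5] world [552.6 235.1 137.5] q [ 0.29  0.24  0.12  1.45 -0.    0.34] F [ 0.2 -0.5  5.9] g -0.0
R in box: [[-1.0, 0.001, 0.004], [0.001, 1.0, 0.001], [-0.004, 0.001, -1.0]]
[ 10.91197045  44.40207671 102.52835707] 103.10739596548017 96.07505262562836
```

View pics/s14.png

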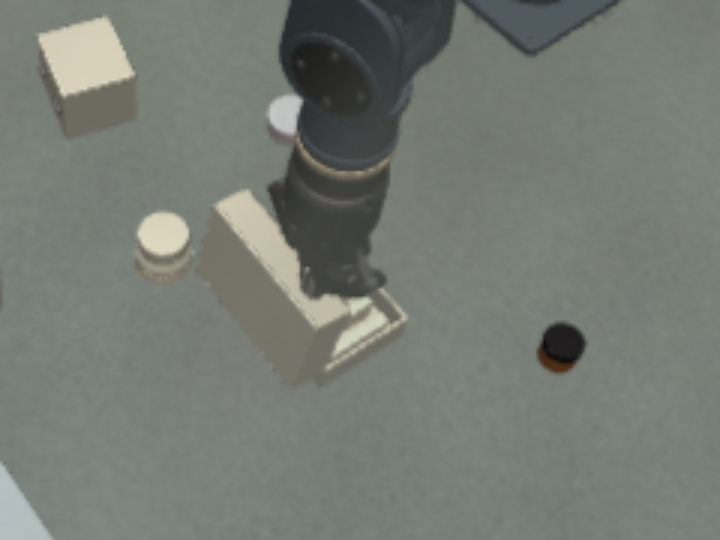

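The lid is near 80°, past the balance point. I'll nudge it on and lift away.

Emit:
{"api": "move_arm", "payload": {
  "rotation": [
    [0, 0, 0],
    [0, 0, 0],
    [0, 0, 0],
    [0, 0, 0],
    [0, 0, 0],
    [0, 0, 0],
    [0, 0, 0],
    [0, 0, 0],
    [0, 0, 0],
    [0, 0, 0]
  ],
  "delta_pos": [
    [-8, 0, 0],
    [-8, 0, 0],
    [-8, 0, 0],
    [-4, 0, -4],
    [0, 0, -20],
    [0, 0, -30],
    [0, 0, -30],
    [0, 0, 0],
    [0, 0, 0],
    [0, 0, 0]
  ],
  "fingers": [0, 0, 0, 0, 0, 0, 0, 0, 0, 0]
}}

```text
clock: 17.4
ee_pos: [577.9, 233.6, 218.7]
tcp_rot: [[-0.999, 0.044, -0.002], [0.044, 0.999, -0.001], [0.002, -0.001, -1.0]]
ft_force: [-0.1, -1.0, -1.0]
grip_width: -0.001
```

```bash
python3 -c "
from h import *
p,R=st()
c=eyes.capture('scene');cv2.imwrite('pics/s15.png',cv2.resize(c['img'][150:330,260:500],None,fx=3,fy=3))"
```

```text
t 17.4 box-frame tcp [ 76.5  44.  218.7] world [577.9 233.6 218.7] q [ 0.28  0.31  0.37  1.64 -0.    0.32] F [-0.1 -1.  -1. ] g -0.0
R in box: [[-1.0, 0.0, -0.002], [0.0, 1.0, -0.001], [0.002, -0.001, -1.0]]
```

View pics/s15.png

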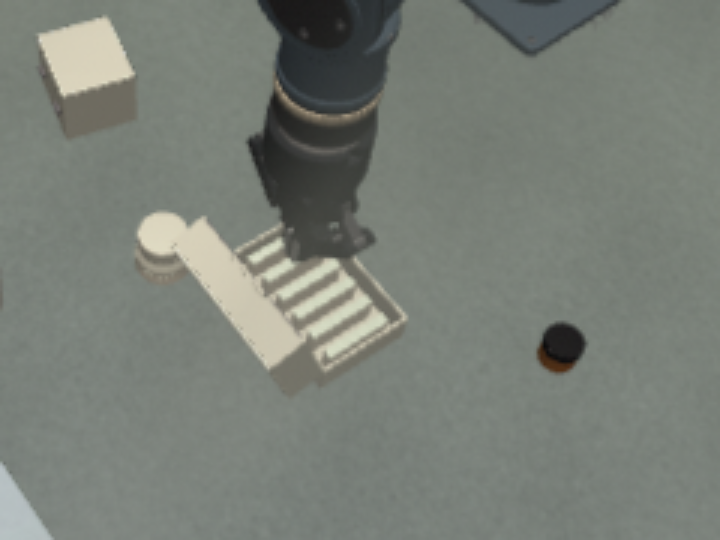

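The lid has gone over: its front edge runs from (205,225) to (305,340), with the compartments exposed. Next I'll move the arm clear and check.

Emit:
{"api": "move_arm", "payload": {
  "rotation": [
    [0, 0, 0],
    [0, 0, 0],
    [0, 0, 0],
    [0, 0, 0],
    [0, 0, 0],
    [0, 0, 0],
    [0, 0, 0],
    [0, 0, 0],
    [0, 0, 0],
    [0, 0, 0]
  ],
  "delta_pos": [
    [20, 15, -10],
    [30, 30, 0],
    [30, 30, 0],
    [30, 30, 0],
    [30, 30, 0],
    [30, 30, 0],
    [20, 20, 0],
    [10, 10, 0],
    [0, 0, 0],
    [0, 0, 0]
  ],
  "fingers": [0, 0, 0, 0, 0, 0, 0, 0, 0, 0]
}}

```text
clock: 18.45
ee_pos: [387.6, 436.6, 229.6]
tcp_rot: [[-0.999, 0.044, -0.0], [0.044, 0.999, -0.002], [0.0, -0.002, -1.0]]
ft_force: [-0.1, -0.3, 0.6]
grip_width: -0.001
```

```bash
python3 -c "
from h import *
p,R=st()
c=eyes.capture('scene');cv2.imwrite('pics/s16.png',cv2.resize(c['img'][100:370,200:520],None,fx=2.5,fy=2.5)[:600])
c=eyes.capture('top');cv2.imwrite('pics/t16.png',cv2.resize(c['img'][110:260,180:380],None,fx=4,fy=4))
for n,uv,z in [('jarcap',(297.4,179.2),55)]: print(n,(B.T@(ray(c,uv,z)-C)).round(1))"
```

```text
t 18.45 box-frame tcp [-122.5  238.4  229.6] world [387.6 436.6 229.6] q [ 0.73  0.21  0.27  1.64 -0.    0.77] F [-0.1 -0.3  0.6] g -0.0
R in box: [[-1.0, 0.0, -0.0], [0.0, 1.0, -0.002], [0.0, -0.002, -1.0]]
jarcap [  93.6 -120.1   55. ]
```

View pics/s16.png

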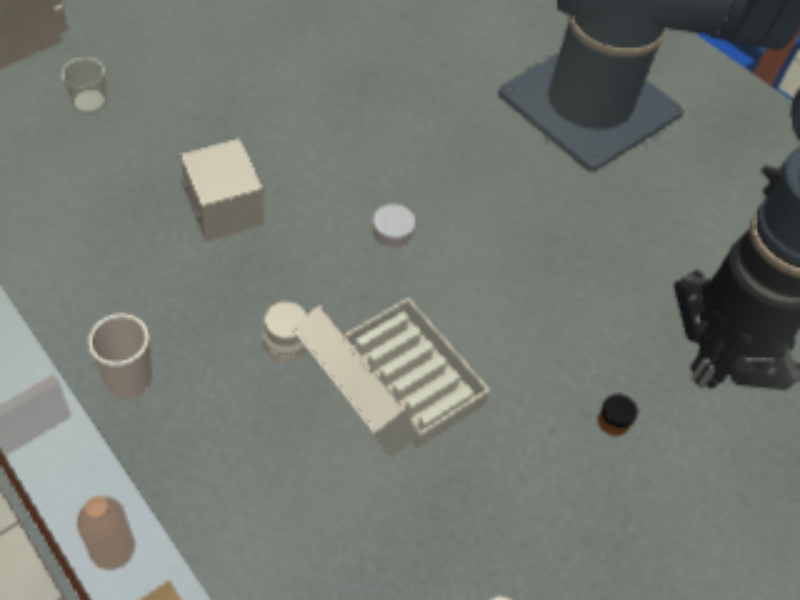

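View pics/t16.png

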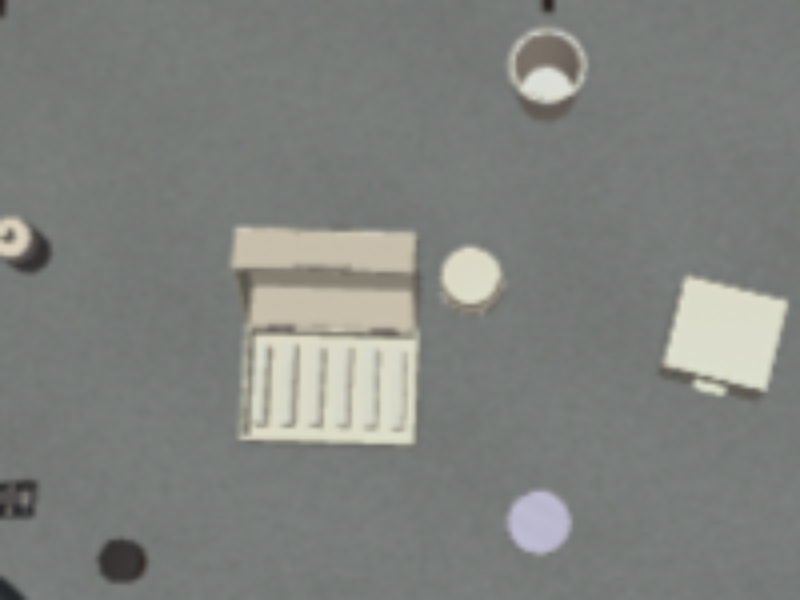

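```bash
python3 -c "
from h import *
c=eyes.capture('top');print(np.abs(c['img'].astype(int)[110:260,180:380]-0).mean())
print((B.T@(ray(c,(180+325/4,110+229/4),116)-C)).round(1),'expect 121.9 for 1.9 rad');print((B.T@(ray(c,(180+325/4,110+266/4),129.5)-C)).round(1),'expect 83.8')
print(order.finish_job())"
```

```text
128.20823333333334
[119.2  -0.2 116. ] expect 121.9 for 1.9 rad
[ 85.4  -3.3 129.5] expect 83.8
the job is handed in; nothing more can be done
None
```

The wider box's lid is open and resting at its stop. The pill jar stands upright past the narrow-box end of the wide box. I handed the job in at about 18.5 s; no verdict was reported.

**What I did:**
1. With the lid still shut, I pushed the jar sideways with slightly open fingers.
2. With the fingers shut, I pushed the lid's front wall up and over until it fell back.
3. I then moved the arm clear.

**Last checks:**
- **Jar:** it stands upright about 120 mm from the box's origin along the box's y, against the 99 mm needed. It is clear of the lid in the final views.
- **Lid:** its edges measure 119 mm and 85 mm behind the box's origin. At the full 1.9 rad stop they should be 122 mm and 84 mm. This agrees within camera accuracy, but I had no direct reading of the lid angle.
- **Everything else:** the narrow box looks shut, and the cup, tin, tumbler and balm look unmoved. I didn't measure their shifts. The spray is only partly in the final views and looks in place in the top one.
- **Robot:** it is clear of everything and the force reads near zero.

**One slip:** on the first push, the finger linkage rubbed the wide box's rear edge with about 12 N, against the 40 N limit. I backed off, narrowed the fingers, tilted the tool away from the box and finished the push without further contact with the box.

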